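# Square the print board against the stops

## Robot

A 6-joint arm with a two-finger parallel gripper is mounted at the origin on the work surface. World frame = base frame: x ahead of the robot, y to its left, z up, the work surface at z = 0. Lengths are in m, angles in rad, forces in N, time in s.
With the tool pointing down it reaches from about 0.25 to 0.725 m from the base axis. Payload 4 kg.
Tool frame: the origin (TCP) lies on the centre line of the jaws, within the pads' length; the fingertips stand tip_reach ahead of it and the grasp point (between the pads) lies 5 mm behind it (tip_reach is the distance from the TCP to the fingertips, in m); z points along the fingers, y is the direction in which the jaws open and shut (so a half turn about z gives the same grasp; the last joint's range is limited). The gripper opens to 85 mm and grips with 20 to 120 N. Pads are 22 mm wide; open, the fingers measure 114 mm over their backs; the gripper's body (76 mm by 85 mm) begins 54 mm behind the grasp point. The pads swing forward as they close: fully open they stand 13 mm farther back than shut.
Start: joints at [1.113, 0.241, 0.005, 1.335, 0, 1.571], TCP at [0.221, 0.449, 0.245] pointing down, gripper open.
Joint ranges: [-2.72, 2.72], [-1.05, 1.87], [-1.09, 1.28], [-1.99, 2.15], [-1.42, 1.44], [-3.14, 3.14]. Speed limits (rad/s): [2.79, 2.79, 3.14, 3.14, 3.14, 3.14].

## Interface

Orientations are given as a unit quaternion [x, y, z, w].
In Python, from workcell import * gives the robot as it stands.
- The arm moves only by the tool arm_command, never from a script. Its arguments are lists of equal length, an entry for each row: "translation": the shift along the tool's x, y, z in cm, a list of three; "turn": the turn about the tool's z in rad; "hand": the closure, from 0 (fully open) to 1 (shut). In form: {"translation": [[x, y, z], ...], "turn": [turn, ...], "hand": [hand, ...]}. A call has 1 to 5 rows; each row is the pose to reach, as a shift and turn from the pose commanded when the call began, along the tool's axes at that moment; what a row does not reach only later rows make up. A row lasts 1/12 s, in which the tool goes at most 41.7 mm and 7.16 degrees, less where a joint would pass 70% of its speed; a pose out of reach is approached as far as the arm can. A call with a gripper value outside its range is refused whole. The fingers move at their own pace and stop on an object; the grip force is fixed at half the most. Time passes only in rows, so rows that repeat a pose let the fingers close. It gives the time, the measured TCP pose, the force and the opening at its end, in the units of the state.
- get_obs(): the state, without advancing time (a new reading comes with each control period).
- camera(name): name is "scene" or "side" or "wrist"; returns (picture, depth): 420x560x3 uint8, red, green, blue; 420x560 float32, m along the optical axis (not along the pixel's ray), 0 where there is no reading.
- camera_info(name): a dict with "mtx" (3x3 intrinsics, pixels), "world_to_cam" (4x4, takes a point from world to camera coordinates). Camera axes: x right, y down, z forward; pixel columns grow to the right and rows downward; lengths in m; the calibration is good to about 2 mm. A picture is of the moment at which its call begins: read the wrist's pose just before it. camera_info takes no time and is no camera call; for the wrist camera it gives the pose at the moment of the call.
- job_done(): hands the job in, once; it reports no verdict.
Trained networks look in the newest picture that a camera, given by its name, has taken for a name from the list of things; names that differ only in an ending like _2 or _b are one class to them, and where a whole thing is asked for, a point or a joint stands for the part that bears it (a point fixed in the world has none). Each returns a list of dicts, best first, with "conf" (0 to 1); they miss things now and then, are a little off and sometimes report something else, mostly with a low value. They report only what shows in the picture. A call takes as long as a camera call. They do not tell look-alikes from the thing itself.
- search_frame(camera, name): "location" ([row, column] in pixels, amid what is visible of it).
- spot_point(camera, name): "location" ([row, column] in pixels: a listed point, or the origin of a listed thing).
The state is a dict: "clock": time; "joint_pos": joint angles; "joint_vel": joint speeds; "tau": joint torques, N m; "eef_pos": TCP position; "tool_rot": TCP orientation; "ft_force": force on the tool from outside, world axes, zero at the start; "ft_torque": the same for the moment, N m; "grip_width": finger opening in m.
Only numpy, scipy, OpenCV 4.12 (cv2) and the standard library are available. Lean on these libraries where they do the work, as an engineer would, in place of code of your own. Each camera call takes 0.05 s, during which the arm holds its last target. There are 200 camera calls.

## Task

Push the white plaster board along the dark printer bed until it sits flush against both the long back fence and the orange side stop (not the grey one). Keep it flat on the bed as it slides: do not lift it, do not touch or upset the clay cup standing on it, and leave the other things on the bench where they are.

Things in the scene. Friction and masses are not known exactly. Their poses are not given: they have to be found in the camera images.
- bed: Fixed printer bed: dark flat plate 280 mm (its x) by 400 mm (its y), upper face 30 mm above the bench. Origin at the centre of its underside, on the bench; x points away from the robot to the back fence (turned up to 0.15 rad), z up. The fence is an aluminium bar along the whole far side: inner face at x = +115 mm, 25 mm high above the plate. A low grey motor box lies beyond it.
- orange_stop: Orange side stop, fixed on the bed: a block 90 mm (x) by 24 mm (y), 25 mm high, at the left or the right end of the bed, turned like the bed. Origin at the centre of its underside, on the plate, 35 mm along the bed's x and 172 mm to one side of the bed's middle along the bed's y; its inner face lies 12 mm from the origin, towards the bed's middle.
- grey_stop: Grey side stop: the same block at the other end of the bed, not to be used.
- board: White plaster board, 160 by 160 mm and 20 mm thick, about 0.55 kg, loose, lying on the bed plate. Origin at the centre of its underside (30 mm above the bench); x and y along its sides. At the start it lies turned by up to 0.25 rad from the bed's axes, clear of fence and stops. It slides when pushed at an edge with some 2 to 7 N.
- cup: Freshly printed terracotta-coloured clay cup, 70 mm wide and 48 mm high, standing loose near the middle of the board (at most 9 mm off). Origin at the centre of its underside. Not to be touched; it rides along by friction when the board is pushed steadily.
- test_cup: Bystander on the bench: terracotta-coloured cup 60 mm wide, 50 mm high; origin at the centre of its underside.
- tape: Bystander on the bench: blue roll of tape lying flat, 90 mm across, 25 mm high; origin at the centre of its underside.
- jar: Bystander on the bench: jar with white cap, 60 mm across, 75 mm high; origin at the centre of its underside.
- scraper: Bystander on the bench: scraper with red handle lying flat, 280 mm long along its x; origin on the bench at mid-length.
Not all that is in view belongs to the job. There is more than one size of the board; the job needs the middle-sized.

How it is judged:
By the outcome, as a careful person would: the job done as asked, in the order asked, and still so for the second after the job is handed in, with the robot touching nothing.
It also fails if it takes over 50 s, if anything falls off the work surface, if the arm or the gripper's body presses on something with over 40 N, if the wrist force passes 120 N, or if a joint passes its speed limit or range.

## Working session

There is one attempt and no reset: what is moved stays moved. The work goes in short steps, Python scripts to look and compute and a tool call to move; the robot and the scene stay as the last step left them, time stands still between calls to the robot, and variables do not carry over. Pictures are saved under pics/ and viewed, about 8 in all and at most 12, crops included, and the job is handed in when it is done.

Besides the shell and the picture viewer there is one more tool, called after "Request:" as name([rows], argument=value, ...), one row to a line, values as JSON. arm_command: Moves the arm, as the interface text tells. Its arguments: {"type":"object","properties":{"translation":{"type":"array","items":{"type":"array","items":{"type":"number"}}},"turn":{"type":"array","items":{"type":"number"}},"hand":{"type":"array","items":{"type":"number"}}},"required":["translation","turn","hand"]}

```bash
ls; mkdir -p pics; python3 - <<'E'
from workcell import *
import cv2,json
for c in ("scene","side"):
    p,d=camera(c); cv2.imwrite(f"pics/{c}0.png",p[:,:,::-1])
    import numpy as np; np.savez(f"{c}0.npz",p=p,d=d,**camera_info(c))
o=get_obs();print(o)
for n in("board","cup","orange_stop","grey_stop","bed"):print(n,spot_point("scene",n))
E
```

```text
pics
{'clock': 0.1, 'joint_pos': array([1.11300236e+00, 2.41326942e-01, 3.87557751e-03, 1.33522258e+00,
       4.12594074e-05, 1.57084830e+00]), 'joint_vel': array([-1.51411138e-03, -1.85361038e-03,  3.19417385e-03,  6.73718982e-05,
        6.50463543e-04, -1.06142318e-04]), 'tau': array([-4.05349356e-04, -3.73135900e+01,  2.53010666e+01,  1.08670117e-02,
       -3.03815375e-05,  4.15403179e-06]), 'eef_pos': array([0.22073562, 0.44803541, 0.24451366]), 'tool_rot': array([ 2.26928645e-01,  9.73910935e-01, -9.09648354e-04, -2.33087167e-04]), 'ft_force': array([-1.04491329,  0.77059193, -0.40488667]), 'ft_torque': array([-0.02179505, -0.02913141,  0.03745319]), 'grip_width': 0.08535155585430151}
board [{'location': [133.4, 273.9], 'conf': 0.96}, {'location': [131.6, 345.4], 'conf': 0.78}, {'location': [227.6, 298.4], 'conf': 0.61}]
cup [{'location': [225.3, 300.2], 'conf': 0.74}, {'location': [279.9, 292.1], 'conf': 0.71}]
orange_stop [{'location': [279.5, 293.0], 'conf': 0.57}]
grey_stop [{'location': [199.9, 331.5], 'conf': 0.58}]
bed [{'location': [238.2, 303.5], 'conf': 0.93}]
```

View pics/scene0.png

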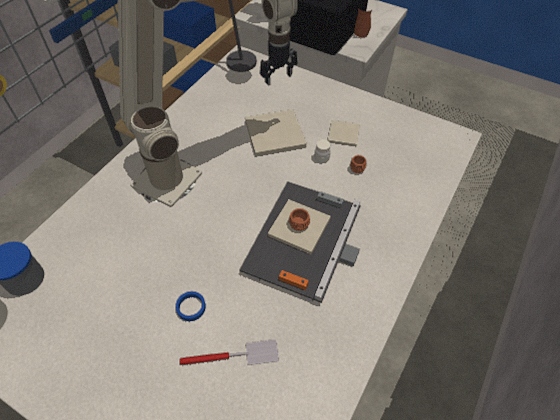

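View pics/side0.png

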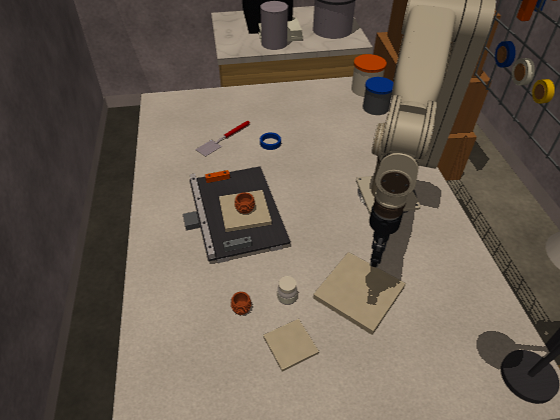

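The scene view shows three white boards: a large one at (133,274), a small one at (131,345), and the middle-sized one on the bed at (228,299) with the cup on it, which is the one I want. The orange stop is at (279,293) and the grey stop at (199,331). The test cup is at (164,358), the jar at (150,322), the tape at (305,190) and the scraper at (355,230). The side view agrees.

```bash
cat > h.py <<'E'
import numpy as np,cv2
def cloud(d,K,T):
    v,u=np.indices(d.shape); P=np.stack([(u-K[0,2])/K[0,0]*d,(v-K[1,2])/K[1,1]*d,d],-1)
    Ti=np.linalg.inv(T); return P@Ti[:3,:3].T+Ti[:3,3]
def comp(mask,W,xy=None):
    n,l,s,c=cv2.connectedComponentsWithStats(mask.astype(np.uint8))
    i=1+np.argmax(s[1:,4]); return l==i
def rect(P): 
    (c,s,a)=cv2.minAreaRect((P[:,:2]*1000).astype(np.float32)); return np.round(c,1),np.round(s,1),round(a,2)
def analyse(p,d,K,T):
    W=cloud(d,K,T); W[d==0]=9; h=cv2.cvtColor(p,cv2.COLOR_RGB2HSV); H,S,V=[h[...,i].astype(int) for i in range(3)]
    R=(W[...,0]>.2)&(W[...,0]<.85)&(abs(W[...,1])<.5)
    z=W[...,2]
    out={}
    m=R&(z>.022)&(z<.037)&(V<110); m=comp(m,W); out['bed']=(rect(W[m]),np.median(z[m]))
    c=cv2.convexHull(np.argwhere(m)[:,::-1].astype(np.int32)); hm=np.zeros(d.shape,np.uint8); cv2.fillConvexPoly(hm,c,1)
    m=comp((hm>0)&(z>.043)&(z<.06)&(S<90)&(V>110)&(H<40),W); out['board']=(rect(W[m]),m.sum(),np.median(z[m]))
    m=(S>150)&(V>120)&(H>5)&(H<17)&R&(z>.035)&(z<.065)&(hm>0); m=comp(m,W);out['orange?']=(rect(W[m]),W[m].mean(0).round(4),m.sum())
    m=comp((hm>0)&(z>.055)&(S>100)&(H<18),W); out['cup']=(rect(W[m]),W[m].mean(0).round(4),m.sum())
    return out,W
E
python3 - <<'E'
from h import *
for c in("scene","side"):
    f=np.load(f"{c}0.npz"); o,W=analyse(f['p'],f['d'],f['mtx'],f['world_to_cam'])
    for k in o: print(c,k,o[k])
    pts={'scene':[(228,299),(279,293),(199,331),(245,340),(239,310),(133,274),(131,345),(207,290),(150,322),(164,358),(220,299)],'side':[(175,217),(243,238),(215,200),(205,245)]}[c]
    for q in pts: print(q,W[q].round(3),f['p'][q])
E
```

```text
scene bed ((array([567.4,  20.1]), array([277.8, 403. ]), 7.33), np.float64(0.0317030321970605))
scene board ((array([540.8,  44.2]), array([160.2, 166.3]), 3.98), np.int64(1444), np.float64(0.05174217842015727))
scene orange? ((array([ 624.1, -145.5]), array([87.7, 25.9]), 5.14), array([ 0.6252, -0.146 ,  0.0566]), np.int64(199))
scene cup ((array([4745.3, 4520.9]), array([12355.4,    69.4]), 46.79), array([0.5874, 0.0928, 0.1311]), np.int64(357))
(228, 299) [0.554 0.018 0.07 ] [118  69  47]
(279, 293) [ 0.625 -0.147  0.052] [188 101  54]
(199, 331) [0.587 0.19  0.056] [123 124 123]
(245, 340) [0.696 0.037 0.054] [177 171 167]
(239, 310) [0.603 0.005 0.059] [178 168 146]
(133, 274) [0.235 0.394 0.028] [180 167 146]
(131, 345) [0.471 0.557 0.019] [176 166 145]
(207, 290) [0.482 0.086 0.058] [179 169 146]
(150, 322) [0.459 0.367 0.074] [100  96  87]
(164, 358) [0.599 0.392 0.051] [146  88  59]
(220, 299) [0.534 0.055 0.056] [148  88  62]
side bed ((array([590.2,  24.6]), array([328.9, 407.6]), 7.1), np.float64(0.02887309753000311))
side board ((array([540.5,  44.1]), array([159.1, 168.1]), 3.64), np.int64(1063), np.float64(0.04897679321791171))
side orange? ((array([ 624. , -141.1]), array([87. , 19.8]), 5.16), array([ 0.6234, -0.1393,  0.0537]), np.int64(53))
side cup ((array([539.5,  47.5]), array([65.7, 69.6]), 40.7), array([0.5396, 0.0479, 0.0805]), np.int64(341))
(175, 217) [ 0.623 -0.135  0.056] [172  59   0]
(243, 238) [0.576 0.206 0.056] [89 89 83]
(215, 200) [0.694 0.061 0.054] [153 144 134]
(205, 245) [0.538 0.073 0.093] [70 29 10]
```

```bash
python3 - <<'E'
import cv2
a=cv2.imread('pics/scene0.png')[170:310,225:375]; cv2.imwrite('pics/crop0.png',cv2.resize(a,None,fx=4,fy=4,interpolation=2))
E
```

```text
(no output)
```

View pics/crop0.png

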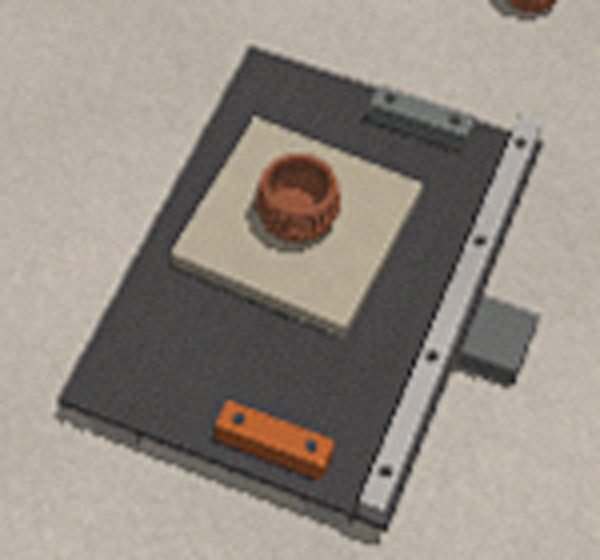

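The crop confirms the choice: the middle board with the cup on top lies on the dark bed, the orange stop is at the -y end and the fence at +x. Next I'll refine the board and bed poses and look up tip_reach.

```bash
cat >> h.py <<'E'
from scipy.optimize import minimize
def fitsq(img_uvz_pts, size):
    "fit rectangle outline (size sx,sy) to boundary points Nx2 (m)"
    P=img_uvz_pts; hx,hy=size[0]/2,size[1]/2
    def sd(q):
        c,s=np.cos(q[2]),np.sin(q[2]); L=(P-q[:2])@np.array([[c,-s],[s,c]])
        a=np.abs(L)-[hx,hy]; return np.where((a>0).any(1),np.hypot(*np.maximum(a,0).T),a.max(1))
    best=None
    for y in (-.2,-.05,.1,.25):
        r=minimize(lambda q:np.minimum(np.abs(sd(q)),.006).mean(),[*P.mean(0),y],method='Nelder-Mead',options=dict(xatol=1e-5,fatol=1e-7,maxiter=2000))
        if best is None or r.fun<best.fun: best=r
    return best.x.round(4),round(best.fun*1000,2)
def onplane(uv,K,T,z):
    Ti=np.linalg.inv(T); r=np.c_[(uv-K[[0,1],[2,2]])/K[[0,1],[0,1]],np.ones(len(uv))]@Ti[:3,:3].T
    return (Ti[:3,3]+r*((z-Ti[2,3])/r[:,2])[:,None])[:,:2]
def board(p,d,K,T):
    W=cloud(d,K,T); h=cv2.cvtColor(p,cv2.COLOR_RGB2HSV).astype(int); z=W[...,2]
    m=(d>0)&(abs(W[...,0]-.59)<.19)&(abs(W[...,1])<.18)&(z>.042)&(z<.062)&(h[...,2]>130)&(h[...,0]>10)&(h[...,0]<35)&(h[...,1]>30)&(h[...,1]<90)
    m=comp(m,W).astype(np.uint8); cs=max(cv2.findContours(m,cv2.RETR_EXTERNAL,cv2.CHAIN_APPROX_NONE)[0],key=cv2.contourArea)[:,0].astype(float)
    return fitsq(onplane(cs,K,T,.05),(.158,.158)),m.sum()
E
python3 - <<'E'
from h import *
import workcell
print([n for n in dir(workcell) if n[0]!='_'], getattr(workcell,'tip_reach',None))
for c in("scene","side"):
    f=np.load(f"{c}0.npz"); p,d,K,T=f['p'],f['d'],f['mtx'],f['world_to_cam']
    print(c,board(p,d,K,T))
    W=cloud(d,K,T);h=cv2.cvtColor(p,cv2.COLOR_RGB2HSV).astype(int)
    m=(d>0)&(abs(W[...,2]-.055)<.008)&(h[...,2]>120)&(h[...,1]<35)&(abs(W[...,0]-.68)<.06)&(abs(W[...,1]-.03)<.19)
    m=comp(m,W); print('fence',m.sum(),rect(W[m]))
E
```

```text
['Unreachable', 'camera', 'camera_info', 'get_obs', 'job_done', 'search_frame', 'spot_point', 'tip_reach'] 0.014
scene ((array([0.541 , 0.0441, 0.064 ]), np.float64(0.94)), np.uint64(1420))
fence 576 (array([692.2,  29.8]), array([ 19.6, 381.5]), 7.2)
side ((array([0.5408, 0.0456, 0.0662]), np.float64(3.32)), np.uint64(1039))
fence 212 (array([700.6, -33.9]), array([ 18.2, 253.9]), 7.29)
```

Request:
arm_command([
  [-3.1,-2.5,0.6],
  [-6.2,-5.0,1.2],
  [-9.3,-7.5,1.8],
  [-12.4,-10.0,2.4],
  [-15.5,-12.5,3.0],
], turn=[0,0,0,0,0], hand=[0,0,0,0,0])

```text
clock: 0.77
eef_pos: [0.305, 0.2663, 0.2151]
tool_rot: [0.226, 0.974, 0.0, 0.0]
ft_force: [0.8, -0.2, -0.9]
grip_width: 0.0854
```

Request:
arm_command([
  [-3.1,-2.5,0.6],
  [-6.2,-5.0,1.2],
  [-9.3,-7.5,1.8],
  [-12.4,-10.0,2.4],
  [-15.5,-12.5,3.0],
], turn=[0,0,0,0,0], hand=[0,0,0,0,0])

```text
clock: 1.18
eef_pos: [0.389, 0.0854, 0.1854]
tool_rot: [0.227, 0.974, 0.0, 0.0]
ft_force: [0.7, 0.7, -0.4]
grip_width: 0.0855
```

Request:
arm_command([
  [-3.1,-2.5,0.6],
  [-5.0,-4.15,1],
  [-5.0,-4.15,1],
  [-5.0,-4.15,1],
  [-5.0,-4.15,1],
], turn=[-0.11,-0.23,-0.35,-0.47,-0.585], hand=[0,0,0,0,0])

```text
clock: 1.6
eef_pos: [0.4152, 0.027, 0.1751]
tool_rot: [-0.065, 0.998, 0.0, -0.0]
ft_force: [0.4, 1.1, 0.1]
grip_width: 0.086
```

Request:
arm_command([
  [0,0,3],
  [0,0,6],
  [0,0,9],
  [0,0,11],
  [0,0,11.5],
], turn=[0,0,0,0,0], hand=[0,0,0,0,0])

```text
clock: 2.02
eef_pos: [0.4123, 0.0277, 0.0574]
tool_rot: [-0.064, 0.998, -0.0, -0.003]
ft_force: [-0.3, -0.2, 0.2]
grip_width: 0.0854
```

```bash
cat >> h.py <<'E'
def snap(c,tag,box=None,f=3):
    from workcell import camera,camera_info,get_obs
    p,d=camera(c);i=camera_info(c)
    np.savez(f"{tag}.npz",p=p,d=d,**i)
    a=p[:,:,::-1]
    if box: a=a[box[0]:box[1],box[2]:box[3]]; a=cv2.resize(a,None,fx=f,fy=f,interpolation=2)
    cv2.imwrite(f"pics/{tag}.png",a); return p,d,i['mtx'],i['world_to_cam']
E
python3 - <<'E'
from h import *
from workcell import *
print(get_obs()['eef_pos'])
p,d,K,T=snap('side','side1',(120,320,170,430))
W=cloud(d,K,T); e=get_obs()['eef_pos']
m=(d>0)&(np.hypot(W[...,0]-e[0],W[...,1]-e[1])<.08)&(W[...,2]>.01)&(W[...,2]<.2)&(W[...,0]<.425)
print(np.percentile(W[m][:,2],[0,1,2,5,10,50]))
p,d,K,T=snap('scene','scene1')
W=cloud(d,K,T)
m=(d>0)&(np.hypot(W[...,0]-e[0],W[...,1]-e[1])<.08)&(W[...,2]>.01)&(W[...,2]<.2)&(W[...,0]<.425)
print(np.percentile(W[m][:,2],[0,1,2,5,10,50]))
E
```

```text
[0.41226664 0.02769962 0.05737156]
[0.02294865 0.02640025 0.02941384 0.03253082 0.06839749 0.14529442]
[0.01005699 0.01526888 0.02692318 0.02981515 0.03211009 0.14115225]
```

View pics/side1.png

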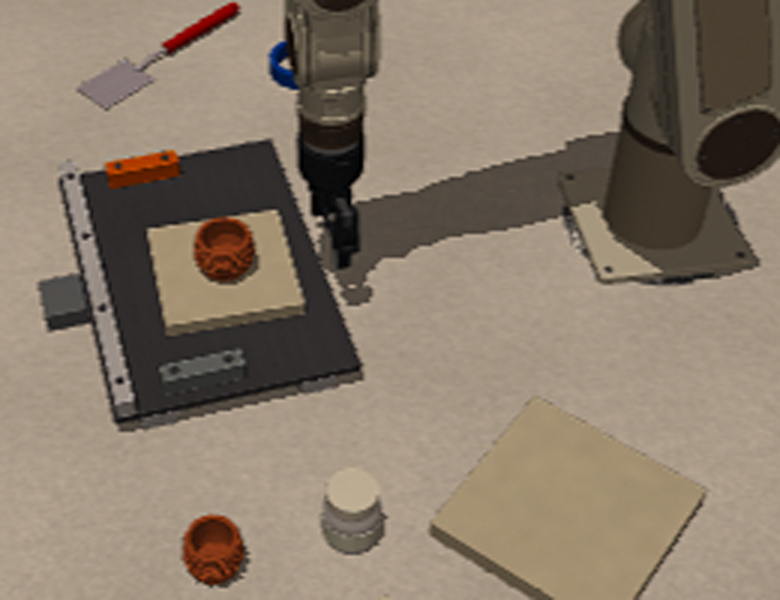

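The side crop shows the hand just short of the bed's near edge, with its fingertip at crop pixel (265,345). The board and cup haven't moved. Next I'll measure the tip height.

```bash
python3 - <<'E'
from h import *
f=np.load('side1.npz'); W=cloud(f['d'],f['mtx'],f['world_to_cam'])
for r in range(198,213): print(r,[(*W[r,c].round(3),int(f['p'][r,c].mean())) for c in (282,285,287)])
E
```

```text
198 [(np.float64(0.416), np.float64(0.102), np.float64(0.136), 13), (np.float64(0.406), np.float64(0.102), np.float64(0.135), 12), (np.float64(0.398), np.float64(0.098), np.float64(0.13), 13)]
199 [(np.float64(0.415), np.float64(0.097), np.float64(0.127), 12), (np.float64(0.405), np.float64(0.1), np.float64(0.128), 11), (np.float64(0.397), np.float64(0.092), np.float64(0.119), 11)]
200 [(np.float64(0.416), np.float64(0.105), np.float64(0.13), 13), (np.float64(0.402), np.float64(0.083), np.float64(0.106), 7), (np.float64(0.396), np.float64(0.086), np.float64(0.108), 7)]
201 [(np.float64(0.416), np.float64(0.104), np.float64(0.124), 11), (np.float64(0.404), np.float64(0.093), np.float64(0.112), 7), (np.float64(0.398), np.float64(0.097), np.float64(0.114), 8)]
202 [(np.float64(0.416), np.float64(0.102), np.float64(0.118), 9), (np.float64(0.405), np.float64(0.098), np.float64(0.111), 29), (np.float64(0.399), np.float64(0.101), np.float64(0.114), 26)]
203 [(np.float64(0.416), np.float64(0.103), np.float64(0.114), 27), (np.float64(0.405), np.float64(0.102), np.float64(0.111), 19), (np.floa
[... 1088 characters left out ...]
.float64(0.391), np.float64(0.027), np.float64(0.003), 56), (np.float64(0.383), np.float64(0.025), np.float64(0.0), 76)]
210 [(np.float64(0.401), np.float64(0.025), np.float64(-0.002), 77), (np.float64(0.391), np.float64(0.028), np.float64(-0.002), 79), (np.float64(0.384), np.float64(0.03), np.float64(0.0), 74)]
211 [(np.float64(0.402), np.float64(0.031), np.float64(-0.002), 74), (np.float64(0.392), np.float64(0.034), np.float64(0.0), 76), (np.float64(0.385), np.float64(0.039), np.float64(0.004), 75)]
212 [(np.float64(0.403), np.float64(0.037), np.float64(-0.001), 72), (np.float64(0.393), np.float64(0.039), np.float64(-0.0), 74), (np.float64(0.386), np.float64(0.042), np.float64(0.002), 74)]
```

Request:
arm_command([
  [0,0,1],
  [0,0,1.7],
  [0,0,2.0],
  [0,0,2.1],
  [0,0,2.1],
], turn=[0,0,0,0,0], hand=[0,0,0,0,0])

```text
clock: 2.53
eef_pos: [0.4154, 0.028, 0.0398]
tool_rot: [-0.064, 0.998, 0.0, 0.0]
ft_force: [-0.6, -0.2, -0.5]
grip_width: 0.0853
```

Request:
arm_command([
  [-0.8,0,0.2],
  [-1.6,0,0.3],
  [-2.1,0,0.4],
  [-2.4,0,0.4],
  [-2.6,0,0.4],
], turn=[0,0,0,0,0], hand=[0,0,0,0,0])

```text
clock: 2.95
eef_pos: [0.4418, 0.0313, 0.0353]
tool_rot: [-0.064, 0.998, 0.0, 0.0]
ft_force: [0.3, -0.1, 0.6]
grip_width: 0.0854
```

Request:
arm_command([
  [-0.2,0,0],
  [-0.45,0,0],
  [-0.7,0,0],
  [-1.0,0,0],
  [-1.3,0,0],
], turn=[0,0,0,0,0], hand=[0,0,0,0,0])

```text
clock: 3.37
eef_pos: [0.4519, 0.0322, 0.0349]
tool_rot: [-0.063, 0.998, -0.001, -0.002]
ft_force: [-4.5, -1.6, 2.9]
grip_width: 0.0851
```

Request:
arm_command([
  [-0.3,0,0],
  [-0.6,0,0],
  [-0.9,0,0],
  [-1.2,0,0],
  [-1.5,0,0],
], turn=[0,0,0,0,0], hand=[0,0,0,0,0])

```text
clock: 3.78
eef_pos: [0.4687, 0.035, 0.035]
tool_rot: [-0.064, 0.998, 0.0, -0.0]
ft_force: [-2.8, -1.5, -1.5]
grip_width: 0.085
```

```bash
python3 - <<'E'
from h import *
print(board(*snap('scene','scene2')));snap('side','side2',(120,320,170,430))
E
```

```text
((array([0.5583, 0.0517, 0.1324]), np.float64(1.13)), np.uint64(1435))
```

View pics/side2.png

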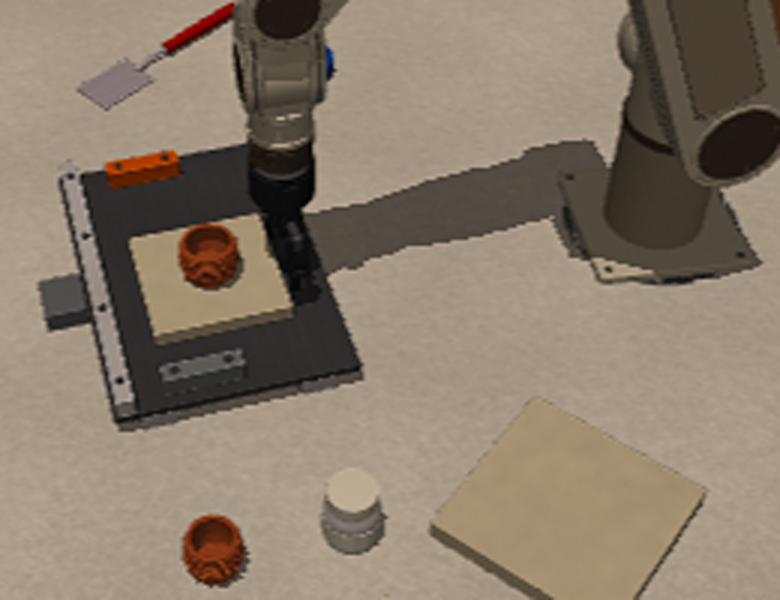

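The side crop shows both fingers on the board's near edge, the board squared up with the bed, and the cup clear of the hand.

Request:
arm_command([
  [-0.3,0,0],
  [-0.6,0,0],
  [-0.9,0,0],
  [-1.2,0,0],
  [-1.5,0,0],
], turn=[0,0,0,0,0], hand=[0,0,0,0,0])

```text
clock: 4.3
eef_pos: [0.4837, 0.0368, 0.0353]
tool_rot: [-0.064, 0.998, 0.0, -0.0]
ft_force: [-4.4, -0.2, 0.3]
grip_width: 0.0852
```

Request:
arm_command([
  [-0.3,0,0],
  [-0.6,0,0],
  [-0.9,0,0],
  [-1.2,0,0],
  [-1.5,0,0],
], turn=[0,0,0,0,0], hand=[0,0,0,0,0])

```text
clock: 4.72
eef_pos: [0.4987, 0.0386, 0.0353]
tool_rot: [-0.064, 0.998, 0.0, 0.0]
ft_force: [-3.2, 0.2, -0.4]
grip_width: 0.0854
```

Request:
arm_command([
  [-0.15,0,0],
  [-0.3,0,0],
  [-0.4,0,0],
  [-0.5,0,0],
  [-0.6,0,0],
], turn=[0,0,0,0,0], hand=[0,0,0,0,0])

```text
clock: 5.13
eef_pos: [0.5043, 0.0393, 0.0353]
tool_rot: [-0.064, 0.998, -0.0, -0.0]
ft_force: [-3.4, -1.1, -0.4]
grip_width: 0.0856
```

Request:
arm_command([
  [-0.1,0,0],
  [-0.2,0,0],
  [-0.3,0,0],
  [-0.4,0,0],
  [-0.4,0,0],
], turn=[0,0,0,0,0], hand=[0,0,0,0,0])

```text
clock: 5.55
eef_pos: [0.5086, 0.0399, 0.0353]
tool_rot: [-0.064, 0.998, -0.0, 0.0]
ft_force: [-3.3, -0.9, 0.5]
grip_width: 0.085
```

Request:
arm_command([
  [-0.07,0,0],
  [-0.14,0,0],
  [-0.2,0,0],
  [-0.2,0,0],
], turn=[0,0,0,0], hand=[0,0,0,0])

```text
clock: 5.88
eef_pos: [0.5086, 0.0399, 0.0353]
tool_rot: [-0.063, 0.998, -0.0, -0.002]
ft_force: [-7.7, -0.1, 4.5]
grip_width: 0.0853
```

Request:
arm_command([
  [-0.1,0,0],
  [-0.2,0,0],
  [-0.2,0,0],
  [-0.2,0,0],
], turn=[0,0,0,0], hand=[0,0,0,0])

```text
clock: 6.22
eef_pos: [0.5086, 0.0399, 0.0351]
tool_rot: [-0.064, 0.998, -0.0, -0.003]
ft_force: [-11.5, -2.0, 8.0]
grip_width: 0.0853
```

```bash
python3 - <<'E'
from h import *
print(board(*snap('scene','scene3',(160,320,200,400),4)))
E
```

```text
((array([0.5983, 0.0563, 0.1241]), np.float64(1.3)), np.uint64(1434))
```

View pics/scene3.png

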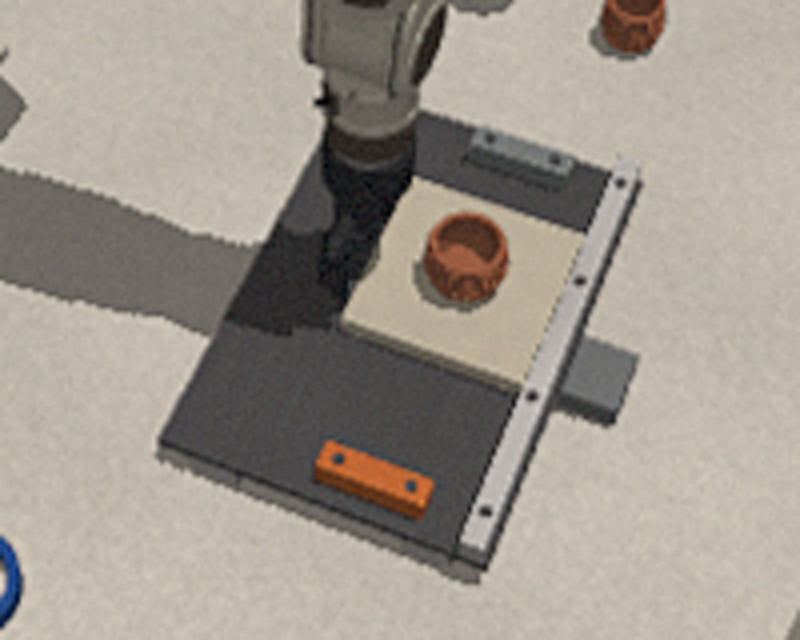

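The scene crop shows the board's far edge tight along the fence. The cup is still central, and both the orange and grey stops are clear. I'll back off, lift, and go round to the +y edge.

Request:
arm_command([
  [0.3,0,0],
  [0.8,0,0],
  [1.6,0,0],
  [2.4,0,-0.5],
  [2.8,0,-2.5],
], turn=[0,0,0,0,0], hand=[0,0,0,0,0])

```text
clock: 6.68
eef_pos: [0.4811, 0.0365, 0.0583]
tool_rot: [-0.064, 0.998, -0.0, -0.003]
ft_force: [-0.5, -0.7, 0.2]
grip_width: 0.0858
```

Request:
arm_command([
  [0,0,-3.5],
  [0,0,-7],
  [0,0,-10.5],
  [0,2,-11.5],
  [-1,5,-11.5],
], turn=[0,0,0,0,0], hand=[0,0,0,0,0])

```text
clock: 7.1
eef_pos: [0.4898, 0.0866, 0.1803]
tool_rot: [-0.061, 0.998, 0.0, 0.004]
ft_force: [2.0, 0.7, -0.1]
grip_width: 0.0852
```

Request:
arm_command([
  [-2,2.5,0],
  [-4.5,4.5,0],
  [-7.5,5.9,0],
  [-10,5.9,0],
  [-10.5,5.9,0],
], turn=[0.12,0.24,0.36,0.48,0.6], hand=[0,0,0,0,0])

```text
clock: 7.52
eef_pos: [0.5881, 0.1613, 0.1755]
tool_rot: [0.236, 0.972, 0.001, 0.002]
ft_force: [-0.2, 0.2, -0.8]
grip_width: 0.0854
```

Request:
arm_command([
  [0,0,0],
  [0,0,0],
  [0,0,0],
  [0,0,0],
  [0,0,0],
], turn=[0.12,0.24,0.36,0.48,0.6], hand=[0,0,0,0,0])

```text
clock: 7.93
eef_pos: [0.5847, 0.1595, 0.1758]
tool_rot: [0.514, 0.858, 0.0, 0.0]
ft_force: [-0.6, -0.1, -0.1]
grip_width: 0.0858
```

Request:
arm_command([
  [0,0,0],
  [0,0,0],
  [0,0,0],
  [0,0,0],
  [0,0,0],
], turn=[0.12,0.24,0.36,0.375,0.375], hand=[0,0,0,0,0])

```text
clock: 8.35
eef_pos: [0.5847, 0.1595, 0.1758]
tool_rot: [0.661, 0.75, 0.0, 0.0]
ft_force: [-0.6, 0.5, 0.3]
grip_width: 0.0854
```

Request:
arm_command([
  [0,0,3],
  [0,0,6],
  [0,0,8.5],
  [0,0,10],
  [0,0,10.5],
], turn=[0,0,0,0,0], hand=[0,0,0,0,0])

```text
clock: 8.77
eef_pos: [0.5824, 0.1589, 0.0671]
tool_rot: [0.661, 0.75, -0.002, -0.002]
ft_force: [-0.0, 0.4, -0.1]
grip_width: 0.0855
```

```bash
python3 - <<'E'
from h import *
from workcell import *
snap('side','side4',(140,300,160,320),4);print(get_obs()['eef_pos'])
E
```

```text
[0.58291964 0.15899221 0.06766249]
```

View pics/side4.png

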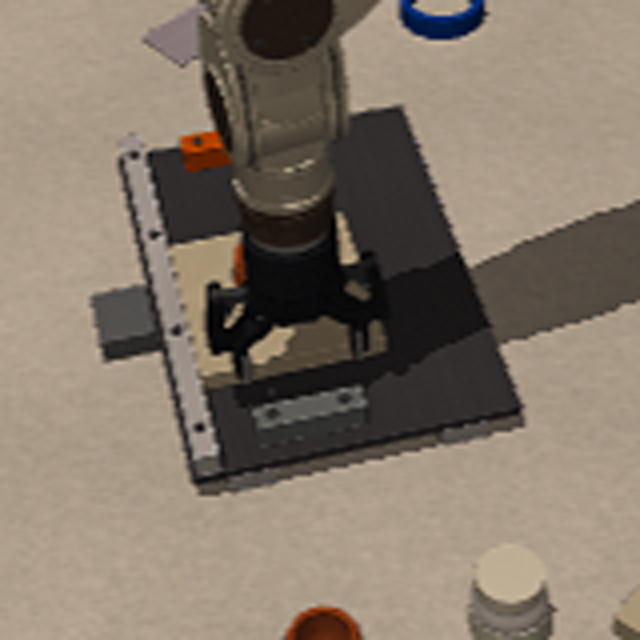

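The side crop shows the open hand over the gap between the board's +y edge and the grey stop. The tips are at crop (378,242) and (358,360), and the cup is clear. I'll lower in slowly.

Request:
arm_command([
  [0,0,0.6],
  [0,0,1.4],
  [0,0,2.2],
  [0,0,3.0],
  [0,0,3.4],
], turn=[0,0,0,0,0], hand=[0,0,0,0,0])

```text
clock: 9.23
eef_pos: [0.5844, 0.1594, 0.0353]
tool_rot: [0.662, 0.749, -0.0, -0.0]
ft_force: [0.1, 0.2, -0.1]
grip_width: 0.0854
```

Request:
arm_command([
  [-0.2,0,0],
  [-0.4,0,0],
  [-0.6,0,0],
  [-0.9,0,0],
  [-1.2,0,0],
], turn=[0,0,0,0,0], hand=[0,0,0,0,0])

```text
clock: 9.65
eef_pos: [0.5866, 0.1473, 0.0368]
tool_rot: [0.662, 0.749, 0.0, 0.0]
ft_force: [-0.5, -0.4, 0.2]
grip_width: 0.0851
```

Request:
arm_command([
  [-0.25,0,0],
  [-0.5,0,0],
  [-0.75,0,0],
  [-1.05,0,0],
  [-1.35,0,0],
], turn=[0,0,0,0,0], hand=[0,0,0,0,0])

```text
clock: 10.07
eef_pos: [0.5881, 0.1348, 0.0367]
tool_rot: [0.662, 0.749, 0.001, -0.0]
ft_force: [-0.3, 5.1, 3.0]
grip_width: 0.0852
```

```bash
python3 - <<'E'
from h import *
print(board(*snap('scene','scene5',(160,320,200,400),4)))
E
```

```text
((array([0.5994, 0.0458, 0.1283]), np.float64(2.99)), np.uint64(1141))
```

View pics/scene5.png

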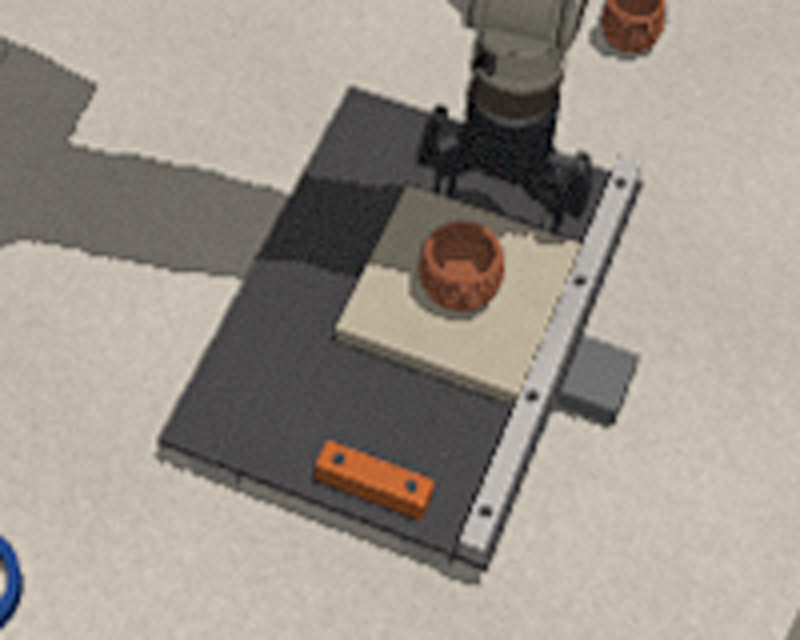

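The scene crop shows the hand squarely on the +y edge, with the board still along the fence and the cup clear. I'll carry on along the fence.

Request:
arm_command([
  [-0.35,0,0],
  [-0.7,0,0],
  [-1.05,0,0],
  [-1.4,0,0],
  [-1.75,0,0],
], turn=[0,0,0,0,0], hand=[0,0,0,0,0])

```text
clock: 10.53
eef_pos: [0.5903, 0.117, 0.0367]
tool_rot: [0.662, 0.749, 0.001, -0.0]
ft_force: [-1.4, 4.4, 2.5]
grip_width: 0.0858
```

Request:
arm_command([
  [-0.35,0,0],
  [-0.7,0,0],
  [-1.05,0,0],
  [-1.4,0,0],
  [-1.75,0,0],
], turn=[0,0,0,0,0], hand=[0,0,0,0,0])

```text
clock: 10.95
eef_pos: [0.5924, 0.0995, 0.0367]
tool_rot: [0.662, 0.749, 0.0, -0.0]
ft_force: [-0.9, 5.1, 3.2]
grip_width: 0.0851
```

Request:
arm_command([
  [-0.35,0,0],
  [-0.7,0,0],
  [-1.05,0,0],
  [-1.4,0,0],
  [-1.75,0,0],
], turn=[0,0,0,0,0], hand=[0,0,0,0,0])

```text
clock: 11.37
eef_pos: [0.5945, 0.0822, 0.0367]
tool_rot: [0.662, 0.749, 0.0, -0.0]
ft_force: [-0.5, 5.5, 3.9]
grip_width: 0.0856
```

Request:
arm_command([
  [-0.35,0,0],
  [-0.7,0,0],
  [-1.05,0,0],
  [-1.4,0,0],
  [-1.75,0,0],
], turn=[0,0,0,0,0], hand=[0,0,0,0,0])

```text
clock: 11.78
eef_pos: [0.5966, 0.0648, 0.0367]
tool_rot: [0.662, 0.749, 0.0, -0.0]
ft_force: [0.2, 4.7, 3.9]
grip_width: 0.0854
```

Request:
arm_command([
  [-0.35,0,0],
  [-0.7,0,0],
  [-1.05,0,0],
  [-1.4,0,0],
  [-1.75,0,0],
], turn=[0,0,0,0,0], hand=[0,0,0,0,0])

```text
clock: 12.2
eef_pos: [0.5987, 0.0475, 0.0366]
tool_rot: [0.662, 0.749, 0.0, -0.0]
ft_force: [-0.6, 5.4, 4.3]
grip_width: 0.0854
```

```bash
python3 - <<'E'
from h import *
print(board(*snap('scene','scene6',(160,320,200,400),4)))
E
```

```text
((array([ 0.6098, -0.0411,  0.1283]), np.float64(3.03)), np.uint64(1252))
```

Request:
arm_command([
  [-0.25,0,0],
  [-0.5,0,0],
  [-0.7,0,0],
  [-0.9,0,0],
  [-1.1,0,0],
], turn=[0,0,0,0,0], hand=[0,0,0,0,0])

```text
clock: 12.67
eef_pos: [0.6, 0.0368, 0.0366]
tool_rot: [0.662, 0.749, 0.0, -0.0]
ft_force: [-0.4, 6.1, 3.7]
grip_width: 0.0854
```

Request:
arm_command([
  [-0.1,0,0],
  [-0.2,0,0],
  [-0.3,0,0],
  [-0.4,0,0],
  [-0.4,0,0],
], turn=[0,0,0,0,0], hand=[0,0,0,0,0])

```text
clock: 13.08
eef_pos: [0.6001, 0.0351, 0.0366]
tool_rot: [0.662, 0.75, 0.002, -0.002]
ft_force: [-2.6, 11.1, 5.3]
grip_width: 0.0856
```

Request:
arm_command([
  [-0.1,0,0],
  [-0.2,0,0],
  [-0.2,0,0],
  [-0.2,0,0],
], turn=[0,0,0,0], hand=[0,0,0,0])

```text
clock: 13.42
eef_pos: [0.5999, 0.035, 0.0367]
tool_rot: [0.661, 0.75, 0.003, -0.003]
ft_force: [-4.1, 15.6, 5.0]
grip_width: 0.0854
```

Request:
arm_command([
  [0.3,0,0],
  [0.8,0,0],
  [1.6,0,0],
  [2.4,0,-0.5],
  [2.8,0,-2.5],
], turn=[0,0,0,0,0], hand=[0,0,0,0,0])

```text
clock: 13.83
eef_pos: [0.594, 0.0583, 0.058]
tool_rot: [0.662, 0.749, -0.003, -0.002]
ft_force: [-0.1, 0.3, -0.6]
grip_width: 0.0852
```

Request:
arm_command([
  [0,0,-3.5],
  [0,0,-7],
  [0,0,-10.5],
  [2,0,-11.5],
  [5,0,-11.5],
], turn=[0,0,0,0,0], hand=[0,0,0,0,0])

```text
clock: 14.25
eef_pos: [0.5941, 0.1063, 0.1815]
tool_rot: [0.664, 0.748, 0.003, 0.004]
ft_force: [0.1, -0.4, 0.1]
grip_width: 0.0857
```

```bash
python3 - <<'E'
from h import *
print(board(*snap('scene','scene7',(190,320,220,380),5)))
E
```

```text
((array([ 0.611 , -0.0528,  0.1193]), np.float64(1.93)), np.uint64(1536))
```

View pics/scene7.png

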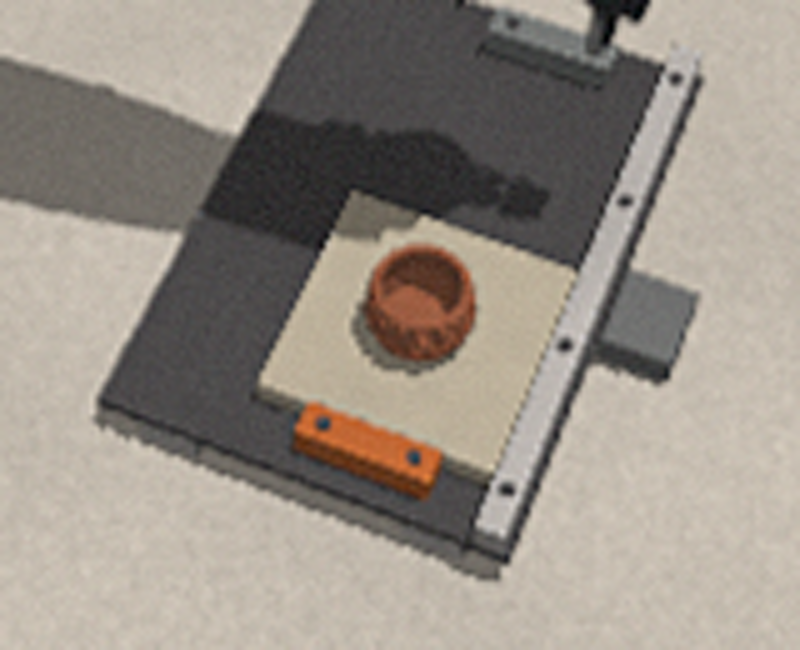

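The scene crop shows the board against the orange stop and the fence, with the cup upright near its middle. The stop push may have opened a hairline gap at the fence, so I'll check with a gentle nudge from the near edge.

Request:
arm_command([
  [0,0,0],
  [0,-1,0],
  [0,-3,0],
  [0,-6,0],
  [0,-9,0],
], turn=[-0.12,-0.24,-0.36,-0.48,-0.6], hand=[0,0,0,0,0])

```text
clock: 14.72
eef_pos: [0.5007, 0.0965, 0.1756]
tool_rot: [0.409, 0.913, -0.001, -0.0]
ft_force: [-0.3, -0.1, 0.5]
grip_width: 0.0852
```

Request:
arm_command([
  [0,0,0],
  [0,0,0],
  [0,0,0],
  [0,0,0],
  [0,0,0],
], turn=[-0.12,-0.24,-0.36,-0.48,-0.6], hand=[0,0,0,0,0])

```text
clock: 15.13
eef_pos: [0.5013, 0.0965, 0.1762]
tool_rot: [0.121, 0.993, -0.001, -0.0]
ft_force: [-0.2, 0.5, 0.1]
grip_width: 0.0857
```

Request:
arm_command([
  [0,0,0],
  [0,0,0],
  [0,0,0],
  [0,0,0],
  [0,0,0],
], turn=[-0.12,-0.24,-0.36,-0.371,-0.371], hand=[0,0,0,0,0])

```text
clock: 15.55
eef_pos: [0.5015, 0.0967, 0.1761]
tool_rot: [-0.06, 0.998, -0.0, -0.0]
ft_force: [-0.0, -0.9, 0.1]
grip_width: 0.0852
```

Request:
arm_command([
  [2.9,-3,0],
  [2.9,-7,0],
  [2.9,-11,0],
  [2.9,-15,0],
  [2.9,-16.5,0],
], turn=[-0.005,-0.005,-0.005,-0.005,-0.005], hand=[0,0,0,0,0])

```text
clock: 15.97
eef_pos: [0.4934, -0.0747, 0.1764]
tool_rot: [-0.061, 0.998, -0.001, 0.0]
ft_force: [0.6, 0.6, -0.0]
grip_width: 0.0854
```

Request:
arm_command([
  [0,0,3],
  [0,0,6.5],
  [0,0,9.5],
  [0,0,11],
  [0,0,11],
], turn=[0,0,0,0,0], hand=[0,0,0,0,0])

```text
clock: 16.38
eef_pos: [0.4897, -0.0702, 0.0625]
tool_rot: [-0.063, 0.998, 0.001, -0.004]
ft_force: [-1.5, 0.8, 0.5]
grip_width: 0.0854
```

Request:
arm_command([
  [0,0,1],
  [0,0,2],
  [-0.5,0,2.6],
  [-1.2,0,2.7],
  [-1.8,0,2.7],
], turn=[0,0,0,0,0], hand=[0,0,0,0,0])

```text
clock: 16.8
eef_pos: [0.5123, -0.068, 0.0395]
tool_rot: [-0.064, 0.998, -0.0, 0.0]
ft_force: [-0.3, -0.6, 0.0]
grip_width: 0.0856
```

Request:
arm_command([
  [-0.25,0,0],
  [-0.5,0,0],
  [-0.7,0,0],
  [-0.8,0,0],
  [-0.8,0,0],
], turn=[0,0,0,0,0], hand=[0,0,0,0,0])

```text
clock: 17.22
eef_pos: [0.5194, -0.0671, 0.0396]
tool_rot: [-0.064, 0.998, -0.0, 0.0]
ft_force: [0.3, 0.3, 0.2]
grip_width: 0.0853
```

Request:
arm_command([
  [-0.1,0,0],
  [-0.2,0,0],
  [-0.3,0,0],
  [-0.4,0,0],
  [-0.4,0,0],
], turn=[0,0,0,0,0], hand=[0,0,0,0,0])

```text
clock: 17.63
eef_pos: [0.5216, -0.0669, 0.0391]
tool_rot: [-0.064, 0.998, -0.0, -0.002]
ft_force: [-5.4, -1.6, 4.1]
grip_width: 0.0853
```

Request:
arm_command([
  [-0.1,0,0],
  [-0.2,0,0],
  [-0.3,0,0],
  [-0.3,0,0],
  [-0.3,0,0],
], turn=[0,0,0,0,0], hand=[0,0,0,0,0])

```text
clock: 18.05
eef_pos: [0.5221, -0.0667, 0.0387]
tool_rot: [-0.064, 0.998, -0.0, -0.004]
ft_force: [-10.0, -2.3, 7.3]
grip_width: 0.0851
```

The board is seated: the TCP stops at the same bed x as in the first fence seating, with 10 N of force. I'll retreat and do the final check.

Request:
arm_command([
  [0.3,0,0],
  [0.8,0,0],
  [1.6,0,0],
  [2.8,0,0],
  [4,0,-2],
], turn=[0,0,0,0,0], hand=[0,0,0,0,0])

```text
clock: 18.47
eef_pos: [0.4834, -0.0709, 0.0565]
tool_rot: [-0.064, 0.998, 0.001, -0.003]
ft_force: [-0.7, 0.7, 0.1]
grip_width: 0.0852
```

Request:
arm_command([
  [1,0,-3.5],
  [3,0,-7],
  [5,0,-10],
  [6,0,-12],
  [6,0,-12],
], turn=[0,0,0,0,0], hand=[0,0,0,0,0])

```text
clock: 18.88
eef_pos: [0.4277, -0.0796, 0.1839]
tool_rot: [-0.064, 0.998, -0.001, 0.004]
ft_force: [1.0, 0.8, 0.3]
grip_width: 0.0856
```

```bash
python3 - <<'E'
from h import *
print(board(*snap('side','side8',(120,320,170,430),3)));print(board(*snap('scene','scene8',(190,320,220,380),5)))
a=cv2.imread('pics/scene8.png');b=cv2.imread('pics/side8.png')
h=400; im=np.hstack([cv2.resize(x,(400,int(400*x.shape[0]/x.shape[1])))[:300] if 0 else cv2.resize(x,(400,310)) for x in(a,b)]); cv2.imwrite('pics/fin.png',im)
E
```

```text
((array([ 0.6146, -0.0512,  0.1239]), np.float64(3.98)), np.uint64(1081))
((array([ 0.612 , -0.0528,  0.1251]), np.float64(1.41)), np.uint64(1632))
```

View pics/fin.png

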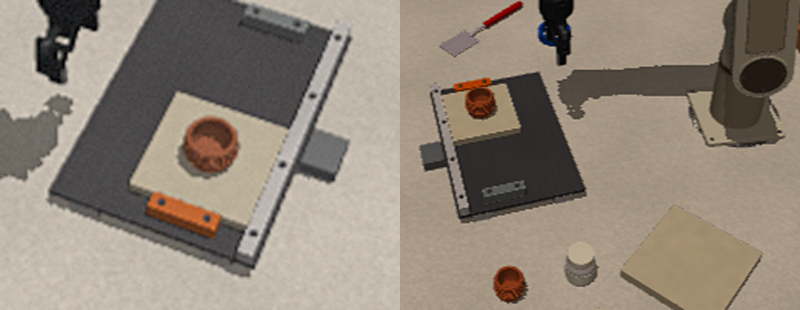

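The final crops show the board flush in the corner of the fence and the orange stop. The cup is upright, the other things are in place and the hand is clear.

```bash
python3 -c "
from workcell import *
job_done()"
```

```text
the job is handed in; nothing more can be done
```

The middle-sized board now sits against both the back fence and the orange stop, with the cup still upright near its middle. I handed the job in at about 19 s, with the arm well clear.

I pushed it with the open gripper, both fingers on the board's edge. The first push took it to the fence. The second slid it along the fence to the orange stop. A last gentle push reseated it against the fence.

**Contact:** The arm stopped dead at each wall, with about 12 N at the fence, 16 N at the orange stop and 10 N on the reseat. On the reseat it stopped at the same distance from the fence as the first time, within measurement error.

**Final pose:** The scene camera puts the board's centre at (0.612, -0.053) m, turned 0.125 rad; the bed is turned about 0.126 rad.

**Disagreements:**
- The measured centre is about 2 mm in y from where I calculated it should be. That is within calibration error, and it read the same after the stop push and after the reseat.
- The side camera's fit was poorer. It gave (0.615, -0.051) m and 0.124 rad.
- The stop was not probed again after the reseat. At about 2 mm per pixel, the pictures cannot rule out a hairline gap there.

**Other things:** The test cup, jar, tape, scraper and large board look unmoved in the last pictures. The small board was outside the final crops, but the arm never went near it.

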